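Load the gear shaft and lay its retaining bar

TASK

Clear the two wooden packing offcuts out of the green assembly fixture into the blue scrap bin. Then lift the shaft from its blue rest and lay it with its two bearings down in the fixture's two white V saddles, and finally lay the red retaining bar, black grip upwards, flat and centred across the fixture's two posts, between the yellow lips and over the shaft. Lower the shaft and the bar into place rather than dropping them, and leave the other things on the bench where they are.

Things in the scene. Friction and masses are not known exactly. Their poses are not given: they have to be found in the camera images.
- fixture: Fixed fixture. Origin: centre of underside, on the bench; z up. Green base 224 (x) x 160 (y) x 12 mm. Two steel posts at x = +-88 mm, 24 (x) x 56 (y) mm, flat tops 80 mm up; yellow lips 6 mm high at their y edges leave a channel 44 mm wide along x, open at its ends. Two white V saddles at y = +-60 mm, 16 (y) x 68 (x) mm, 45 degree sides, top edges 57 mm up. Well between: 152 (x) x 104 (y) mm.
- bar_seat (a point): Point on the fixture midway between the two posts at the height of their flat tops (80 mm above the bench): where the centre of the bar's underside belongs. Axes as the fixture's: the bar lies along x.
- shaft_seat (a point): Point on the fixture midway between the two V saddles, 58 mm above the bench: where the middle of the shaft's axis belongs when its bearings rest in the saddles. Axes as the fixture's: the shaft lies along y.
- bar: Loose red aluminium retaining bar 200 (x) x 36 (y) x 12 mm, about 0.35 kg, with an black grip block 70 (x) x 24 (y) x 36 mm high on the middle of its top (total height 48 mm). Starts flat on the bench, grip up. Origin: centre of its underside; x along the bar, z up. Symmetric end for end.
- shaft: Loose hollow steel shaft, 180 mm long along its x, about 0.6 kg. Origin: middle of its axis. Dark middle section 30 mm in diameter, 94 mm long (to grip); a silver bearing 50 mm in diameter, 26 mm wide, centred at x = -60 and +60 mm; stub ends 24 mm in diameter. Symmetric. Starts level on the blue rest, axis 40 mm above the bench.
- rest: Fixed low blue rest on which the shaft starts: base 160 (x) x 64 (y) x 8 mm with two V supports 16 mm thick at x = -60 and +60 mm, 33 mm high. Origin: centre of its underside on the bench; the shaft starts along its x.
- offcut_a: Loose pale wooden packing offcut, block 60 (x) x 34 (y) x 44 (z) mm. Origin: its centre. Starts on the fixture's base plate in the well, near one post, 60 mm side roughly along the fixture's x. Light.
- offcut_b: Loose dark wooden packing offcut, block 60 (x) x 30 (y) x 44 (z) mm. Origin: its centre. Starts on the fixture's base plate in the well, near the other post, 60 mm side roughly along the fixture's x. Light.
- scrap_bin: Fixed open blue bin, 170 (x) x 130 (y) x 100 mm high, walls and floor 4 mm. Origin: centre of its underside on the bench; z up.
- bearing: Bystander: loose steel bearing ring lying flat, 68 mm outside, 38 mm inside, 22 mm high. Origin: centre of its underside. Leave alone.
- carton: Bystander: green carton 60 x 100 x 35 mm. Origin: centre of its underside. Leave alone.
- parts_box: Bystander: open white parts box 90 x 130 x 50 mm. Origin: centre of its underside. Leave alone.

How it is judged (in metres and radians):
On the way, in this order (a step that is already met when the one before it is completed fails the run):
1. both offcuts have been let go in the scrap bin (x of offcut_a in the frame of scrap_bin between -0.085 and 0.085 m and y of offcut_a in the frame of scrap_bin between -0.065 and 0.065 m and z of each of offcut_a, offcut_b in the frame of scrap_bin below 0.092 m and x of offcut_b in the frame of scrap_bin between -0.085 and 0.085 m and y of offcut_b in the frame of scrap_bin between -0.065 and 0.065 m and contact force between the fingers and offcut_a below 0.1 N and contact force between the fingers and offcut_b below 0.1 N), for 0.2 s.
2. the shaft lies in both V saddles and has been let go (x of shaft in the frame of shaft_seat between -0.006 and 0.006 m and y of shaft in the frame of shaft_seat between -0.012 and 0.012 m and z of shaft in the frame of shaft_seat between -0.006 and 0.006 m and angle between the x axis of shaft and the y axis of shaft_seat, either way round below 0.06 rad and contact force between the fingers and shaft below 0.1 N), for 0.2 s.
3. the bar lies across both posts over the shaft and has been let go (x of bar in the frame of bar_seat between -0.012 and 0.012 m and y of bar in the frame of bar_seat between -0.007 and 0.007 m and z of bar in the frame of bar_seat between -0.004 and 0.004 m and angle between the x axis of bar and the x axis of bar_seat, either way round below 0.1 rad and angle between bar's own z axis and vertical below 0.05 rad and contact force between the fingers and bar below 0.1 N), for 0.2 s.
At the end, for the whole second after the job is handed in: Offcuts in the bin below its rim. Shaft in both saddles: within 6 mm of its seat across and in height, 12 mm along, 0.06 rad. Bar flat on both posts, grip up: within 12 mm along, 7 mm across, 4 mm in height of its seat, 0.1 rad in yaw, 0.05 in tilt. All at rest (x of offcut_a in the frame of scrap_bin between -0.085 and 0.085 m and y of offcut_a in the frame of scrap_bin between -0.065 and 0.065 m and z of each of offcut_a, offcut_b in the frame of scrap_bin below 0.092 m and x of offcut_b in the frame of scrap_bin between -0.085 and 0.085 m and y of offcut_b in the frame of scrap_bin between -0.065 and 0.065 m and x of shaft in the frame of shaft_seat between -0.006 and 0.006 m and y of shaft in the frame of shaft_seat between -0.012 and 0.012 m and z of shaft in the frame of shaft_seat between -0.006 and 0.006 m and angle between the x axis of shaft and the y axis of shaft_seat, either way round below 0.06 rad and x of bar in the frame of bar_seat between -0.012 and 0.012 m and y of bar in the frame of bar_seat between -0.007 and 0.007 m and z of bar in the frame of bar_seat between -0.004 and 0.004 m and angle between the x axis of bar and the x axis of bar_seat, either way round below 0.1 rad and angle between bar's own z axis and vertical below 0.05 rad and linear speed of each of shaft, bar, offcut_a, offcut_b below 0.02 m/s); the robot touches nothing.
It fails at once if bearing ring pushed more than 25 mm from its place (distance of bearing from where it was at the start of the episode above 0.025 m).
It fails at once if green carton pushed more than 25 mm from its place (distance of carton from where it was at the start of the episode above 0.025 m).
It fails at once if white parts box pushed more than 25 mm from its place (distance of parts_box from where it was at the start of the episode above 0.025 m).
It fails at once if the shaft is dropped into the saddles (let go of and falling faster than 0.6 m/s within 50 mm above its seat) (horizontal distance between shaft and shaft_seat below 0.05 m and z of shaft in the frame of shaft_seat between -0.01 and 0.05 m and linear speed of shaft above 0.6 m/s and contact force between the fingers and shaft below 0.1 N).
It fails at once if the bar is dropped onto the posts (let go of and falling faster than 0.6 m/s within 50 mm above its seat) (horizontal distance between bar and bar_seat below 0.05 m and z of bar in the frame of bar_seat between -0.01 and 0.05 m and linear speed of bar above 0.6 m/s and contact force between the fingers and bar below 0.1 N).
It also fails if it takes over 72 s, if anything falls off the work surface, if the arm or the gripper's body presses on something with over 40 N, if the wrist force passes 120 N, or if a joint passes its speed limit or range.

ROBOT

A 6-joint arm with a two-finger parallel gripper is mounted at the origin on the work surface. World frame = base frame: x ahead of the robot, y to its left, z up, the work surface at z = 0. Lengths are in m, angles in degrees, forces in N, time in s.
With the tool pointing down it reaches from about 0.275 to 0.725 m from the base axis. Payload 15.9 kg.
Tool frame: the origin (TCP) lies between the finger pads; the fingertips stand 14 mm ahead of it and the grasp point (between the pads) lies 5 mm behind it; z points along the fingers, y is the line along which they close (so a half turn about z gives the same grasp; the last joint's range is limited). The gripper opens to 85 mm and grips with 20 to 120 N. Pads are 22 mm wide; open, the fingers measure 114 mm over their backs; the gripper's body (76 mm by 85 mm) begins 54 mm behind the grasp point. The pads swing forward as they close: fully open they stand 13 mm farther back than shut.
Start: joints at [-67.494, 12.198, -1.971, 75.831, 0, 90], TCP at [0.191, -0.462, 0.245] pointing down, gripper open.
Joint ranges: [-170.91, 170.91], [-42.67, 98.43], [-65.05, 77.54], [-120.47, 116.71], [-90, 82.35], [-180, 180]. Speed limits (degrees/s): [108.29, 108.29, 136.94, 147.25, 180, 180].

INTERFACE

Orientations are given as [roll, pitch, yaw] about the fixed x, y, z axes, in that order (R = Rz(yaw) Ry(pitch) Rx(roll)).
In Python, from plant import bot gives the robot as it stands.
- The arm moves only by the shell command python3 -m handwheel 'ROWS' [OPENING] [FORCE]. ROWS is JSON, a list that holds one entry, the list of rows, each a list of 6 numbers: the shift along the world's x, y, z in cm, then the turn, a rotation vector about the world's x, y, z in rad. In form: [[[dx, dy, dz, ax, ay, az], ...]]. A call has 1 to 12 rows; each row is the pose to reach, as a shift and turn from the pose commanded when the call began; what a row does not reach only later rows make up. A row lasts 1/12 s, in which the tool goes at most 41.7 mm and 7.16 degrees, less where a joint would pass 70% of its speed; a pose out of reach is approached as far as the arm can. A call with a gripper value outside its range is refused whole. OPENING is the closure in counts, from 0 (fully open) to 255 (shut), set as the call begins (- or left out, the last holds). The fingers move at their own pace and stop on an object; FORCE is the grip in N (left out, the last holds). Time passes only in rows, so rows that repeat a pose let the fingers close. It gives the time, the measured TCP pose, the force, the opening and the grip force at its end, in the units of the state.
- bot.sense(): the state, without advancing time (a new reading comes with each control period).
- bot.camera(name): name is "scene" or "top" or "wrist"; returns (picture, depth): 420x560x3 uint8, red, green, blue; 420x560 float32, m along the optical axis (not along the pixel's ray), 0 where there is no reading.
- bot.calibration(name): a dict with "camera_matrix" (3x3 intrinsics, pixels), "position" and "orientation" of the camera in the world; the wrist camera has in their place "T_tool_cam" (4x4, takes a point from camera to tool coordinates, whose origin is the TCP and whose axes are the flange's). Camera axes: x right, y up, looking along -z (the intrinsics and any distortion apply to the point x, -y, -z); pixel columns grow to the right and rows downward; lengths in m; the calibration is good to about 2 mm. A picture is of the moment at which its call begins: read the wrist's pose just before it. calibration takes no time and is no camera call.
- bot.sign_off(): hands the job in; it is judged then, once.
The state is a dict: "time": time; "qpos": joint angles; "qvel": joint speeds; "tau": joint torques, N m; "eef_pos": TCP position; "eef_rot": TCP orientation; "wrist_force": force on the tool from outside, world axes, zero at the start; "moment": the same for the moment, N m; "grip_width": finger opening in m; "finger_force": force on a finger pad.
Only numpy, scipy, OpenCV 4.12 (cv2) and the standard library are available. Lean on these libraries where they do the work, as an engineer would, in place of code of your own. Each camera call takes 0.05 s, during which the arm holds its last target. There are 200 camera calls.

## Working session

There is one attempt and no reset: what is moved stays moved. The work goes in short steps, Python scripts to look and compute and a shell command to move; the robot and the scene stay as the last step left them, time stands still between calls to the robot, and variables do not carry over. Pictures are saved under pics/ and viewed, at most 10 in all, crops included, and the job is handed in when it is done.

```bash
ls; mkdir -p pics; cat > h.py <<'E'
import numpy as np, cv2
from scipy.spatial.transform import Rotation as R
from plant import bot
def look(n):
    s=bot.sense(); p,d=bot.camera(n); return s,p,d
def campose(n,s):
    c=bot.calibration(n); K=np.array(c["camera_matrix"])
    if n=="wrist":
        T=np.eye(4); T[:3,:3]=R.from_euler('xyz',s["eef_rot"],degrees=True).as_matrix(); T[:3,3]=s["eef_pos"]
        M=T@np.array(c["T_tool_cam"]); return K,M[:3,:3],M[:3,3]
    o=np.array(c["orientation"]); 
    Rm=o if o.shape==(3,3) else R.from_euler('xyz',o,degrees=True).as_matrix()
    return K,Rm,np.array(c["position"])
def cloud(n,s,d):
    K,Rm,t=campose(n,s); v,u=np.mgrid[:d.shape[0],:d.shape[1]]
    P=np.stack([(u-K[0,2])/K[0,0]*d,-(v-K[1,2])/K[1,1]*d,-d],-1)
    return P@Rm.T+t
E
python3 - <<'E'
from h import *
for n in("top","scene"):
    s,p,d=look(n); cv2.imwrite(f"pics/{n}0.png",p[...,::-1]); np.savez(f"{n}0.npz",p=p,d=d)
    c=bot.calibration(n); print(n,c)
print(bot.calibration("wrist")); print(s)
E
```

```text
pics
top {'camera_matrix': array([[419.68133026,   0.        , 280.53413431],
       [  0.        , 419.68133026, 205.55392088],
       [  0.        ,   0.        ,   1.        ]]), 'position': array([ 0.51122698, -0.0292565 ,  1.04805576]), 'orientation': array([  7.53770747,  -1.00894243, -91.05037787])}
scene {'camera_matrix': array([[500.42727146,   0.        , 281.58219435],
       [  0.        , 500.42727146, 209.65229386],
       [  0.        ,   0.        ,   1.        ]]), 'position': array([ 1.1331274 , -0.80468199,  1.21618375]), 'orientation': array([38.77245201,  0.61997913, 31.95496845])}
{'camera_matrix': array([[335.82463337,   0.        , 273.89390899],
       [  0.        , 335.82463337, 203.29318284],
       [  0.        ,   0.        ,   1.        ]]), 'T_tool_cam': array([[-4.45831168e-04,  9.59660674e-01,  2.81160439e-01,
         7.14367662e-02],
       [ 9.99999720e-01,  5.96913785e-04, -4.51712348e-04,
        -2.69454397e-04],
       [-6.01319118e-04,  2.81160159e-01, -9.59660671e-01,
        -1.28427146e-01],
       [ 0.00000000e+00,  0.00000000e+00,  0.00000000e+00,
         1.00000000e+00]])}
{'time': 0.05, 'qpos': array([-6.74947576e+01,  1.22249875e+01, -2.00775524e+00,  7.58321790e+01,
        1.67788768e-05,  8.99993798e+01]), 'qvel': array([ 0.022454  , -0.11718981,  0.02764282,  0.03557437, -0.03263589,
       -0.10595531]), 'tau': array([ 2.90219185e-03, -6.87957215e+01,  4.88343787e+01,  1.19838584e-02,
        1.33629269e-04, -1.49394754e-05]), 'eef_pos': array([ 0.19125887, -0.46162005,  0.24481791]), 'eef_rot': array([-1.79935078e+02, -1.74815843e-05,  2.25058626e+01]), 'wrist_force': array([ 0.34935609, -0.16205062,  0.20445486]), 'moment': array([0.00620156, 0.00232078, 0.00605102]), 'finger_force': 0.0, 'grip_width': 0.08526829434793848}
```

View pics/top0.png

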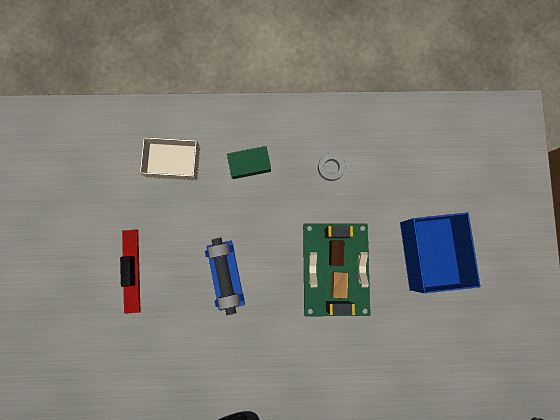

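View pics/scene0.png

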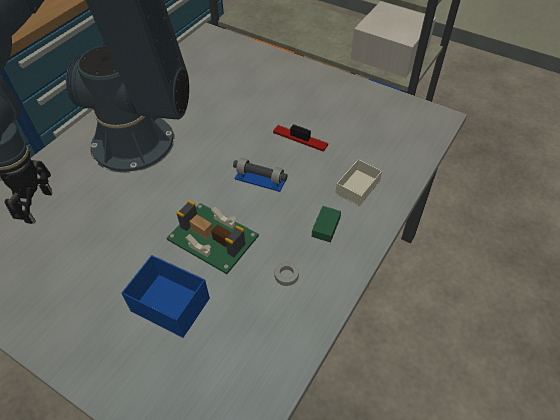

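Top view: red bar at (130,271), shaft on its rest at (225,276), fixture at (337,270) with the dark offcut at (337,252) and the pale one at (341,285), bin at (440,252). The bystanders are along row 160. Next I'll measure them.

```bash
cat > m.py <<'E'
from h import *
z=np.load("top0.npz"); p,d=z["p"],z["d"]; s=None
C=cloud("top",s,d); H=cv2.cvtColor(p,cv2.COLOR_RGB2HSV); h,sa,v=[H[...,i].astype(int) for i in range(3)]
def rep(n,m,box,zr,pl=None):
    c0,c1,r0,r1=box; b=np.zeros(m.shape,bool); b[r0:r1,c0:c1]=1
    m=m&b&(d>0)&(C[...,2]>zr[0])&(C[...,2]<zr[1]); P=C[m]
    r=cv2.minAreaRect((P[:,:2]*1000).astype(np.float32)); bx=cv2.boxPoints(r)
    e=[bx[1]-bx[0],bx[2]-bx[1]]; L=max(e,key=np.linalg.norm)
    a=np.degrees(np.arctan2(L[1],L[0]))%180
    print(n,len(P),"c",np.round(r[0],1),"size",np.round(r[1],1),"long ang",round(a,1),"zmed",np.round(np.percentile(P[:,2],[5,50,95])*1000,1))
T=np.ones_like(h,bool)
rep("fix",(h>60)&(h<90)&(sa>80),(300,375,218,322),(.0,.03))
rep("posts",T,(320,362,222,318),(.07,.1))
rep("postA",T,(320,362,222,240),(.07,.1)); rep("postB",T,(320,362,300,318),(.07,.1))
rep("saddles",(sa<60)&(v>150),(300,375,245,295),(.04,.075))
rep("dark",T,(320,355,238,268),(.047,.065)); rep("pale",T,(325,355,270,299),(.047,.065))
rep("bar",(h<8)|(h>172),(115,145,225,317),(.004,.03)); rep("grip",T,(115,145,250,292),(.035,.06))
rep("shaft",sa<90,(200,248,232,318),(.035,.09))
rep("rest",(h>100)&(h<130)&(sa>120),(200,248,232,318),(-.005,.03))
rep("binrim",T,(395,485,205,297),(.085,.12))
rep("ring",T,(315,348,150,184),(.012,.04)); rep("carton",T,(225,272,143,180),(.02,.05)); rep("pbox",T,(138,200,134,182),(.035,.07))
E
python3 m.py
```

```text
fix 3697 c [ 489.6 -183.6] size [159.4 221.7] long ang 178.8 zmed [ 7.3 10.3 13.5]
posts 579 c [ 489.5 -183.4] size [ 56.4 200. ] long ang 179.1 zmed [74.8 79.1 85.7]
postA 275 c [ 577.6 -184.6] size [56. 24.] long ang 89.0 zmed [75.7 79.6 85.8]
postB 304 c [ 401.7 -182. ] size [56.3 24.3] long ang 88.8 zmed [73.4 78.6 85.5]
saddles 243 c [ 490.  -183.6] size [136.1  79.6] long ang 88.9 zmed [41.  49.2 55.5]
dark 336 c [ 528.8 -180.5] size [29.2 59.4] long ang 177.9 zmed [51.3 54.2 57.1]
pale 384 c [ 453.4 -185. ] size [33.9 59.9] long ang 177.1 zmed [51.  54.3 57.4]
bar 963 c [494.8 317.9] size [199.8  37.5] long ang 3.1 zmed [ 7.4 11.1 14.7]
grip 341 c [494.8 318. ] size [69.8 25.3] long ang 3.3 zmed [39.8 46.8 49.6]
shaft 1059 c [480.   88.3] size [179.6  48.2] long ang 11.5 zmed [46.  53.4 63.9]
rest 673 c [479.8  88.7] size [159.9  68.8] long ang 11.6 zmed [ 3.4  7.1 27.3]
binrim 800 c [ 524.5 -421.4] size [170.5 131.7] long ang 5.0 zmed [ 86.5  96.2 100.2]
ring 404 c [ 744.6 -179. ] size [66.1 66.5] long ang 133.3 zmed [16.1 20.3 23.2]
carton 992 c [758.1  27.8] size [ 61.7 100.1] long ang 100.9 zmed [30.1 33.8 37. ]
pbox 442 c [767.9 221.6] size [131.   91.3] long ang 85.6 zmed [36.3 46.9 51.4]
```

```bash
python3 -m handwheel '[[[1,1.1,0,0,0,-0.02],[2.9,3.0,-1,0,0,-0.05],[5.2,5.5,-2,0,0,-0.09],[7.9,8.3,-3,0,0,-0.13],[10.5,11.1,-4,0,0,-0.17],[13.1,13.9,-5,0,0,-0.22],[15.7,16.6,-6,0,0,-0.26],[18.3,19.4,-7,0,0,-0.31],[21,22.2,-8,0,0,-0.35],[23.3,24.7,-9,0,0,-0.39],[25.2,26.6,-9.4,0,0,-0.42],[26.2,27.7,-9.5,0,0,-0.436]]]' 90 40
python3 - <<'E'
from h import *
s,p,d=look("wrist"); cv2.imwrite("pics/w1.png",p[...,::-1]); np.savez("w1.npz",p=p,d=d)
print(s["eef_pos"],s["eef_rot"],s["grip_width"])
s,p,d=look("wrist")
C=cloud("wrist",s,d)
m=(C[...,2]>.047)&(C[...,2]<.066)&(abs(C[...,1]+.183)<.03)&(d>0)
for n,q in(("pale",m&(C[...,0]<.49)),("dark",m&(C[...,0]>=.49))):
    P=C[q]
    if len(P)>20: print(n,len(P),cv2.minAreaRect((P[:,:2]*1000).astype(np.float32)),P[:,2].mean())
m=(C[...,2]>.07)&(C[...,2]<.1)&(d>0)&(abs(C[...,1]+.183)<.05)
for lo,hi in((.38,.43),(.55,.62)):
    P=C[m&(C[...,0]>lo)&(C[...,0]<hi)]
    if len(P)>20: print("post",len(P),cv2.minAreaRect((P[:,:2]*1000).astype(np.float32)))
E
```

```text
time: 1.1
eef_pos: [0.4545, -0.1824, 0.1491]
eef_rot: [-179.9, 0.1, -2.5]
wrist_force: [-0.2, -0.8, -0.6]
grip_width: 0.0553
finger_force: 0.0
[ 0.45450845 -0.18237465  0.14909385] [-1.79944260e+02  7.85224490e-02 -2.45525768e+00] 0.05533710904092159
pale 4953 ((447.476806640625, -183.26766967773438), (55.99515914916992, 71.92160034179688), 89.20181274414062) 0.05593268154344302
dark 5142 ((531.2993774414062, -184.47215270996094), (55.419593811035156, 67.07898712158203), 88.83659362792969) 0.055889003737615114
post 3404 ((400.5057373046875, -182.6151885986328), (56.103633880615234, 25.83716583251953), 89.35680389404297)
post 3807 ((571.915771484375, -185.6422119140625), (56.27534484863281, 15.800237655639648), 88.81755828857422)
```

```bash
python3 -m handwheel '[[[-0.1,-0.2,-2,0,0,0],[-0.1,-0.2,-5,0,0,0],[-0.1,-0.2,-8,0,0,0],[-0.1,-0.2,-10,0,0,0],[-0.1,-0.2,-10.7,0,0,0],[-0.1,-0.2,-10.7,0,0,0]]]'
python3 -m handwheel '[[[0,0,0,0,0,0],[0,0,0,0,0,0],[0,0,0,0,0,0],[0,0,0,0,0,0],[0,0,0,0,0,0],[0,0,1,0,0,0],[0,0,3,0,0,0]]]' 255 40
```

```text
time: 1.7
eef_pos: [0.451, -0.1869, 0.0421]
eef_rot: [-179.9, 0.2, -2.5]
wrist_force: [-1.3, -0.4, -0.4]
grip_width: 0.0553
finger_force: 0.0
time: 2.28
eef_pos: [0.4515, -0.1866, 0.0732]
eef_rot: [-180.0, 0.1, -2.5]
wrist_force: [0.0, -0.3, -2.2]
grip_width: 0.0333
finger_force: 39.6
```

View pics/w1.png

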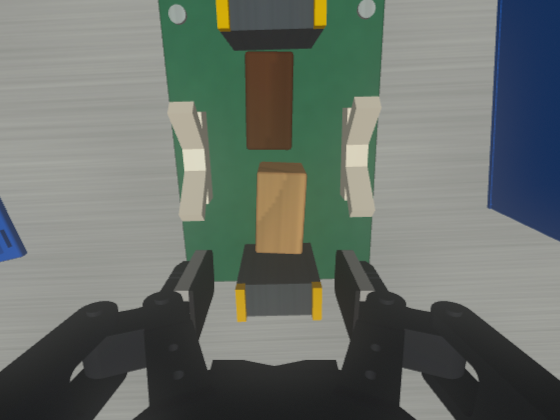

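Wrist view: the pale block is at (281,212) and the dark one at (269,100), with the saddles on both sides. The grip on the pale one is confirmed (33 mm, 40 N).

```bash
python3 -m handwheel '[[[0,0,2,0,0,0],[0,-0.3,5,0,0,0],[0.3,-1.5,8,0,0,0.02],[0.7,-4,9,0,0,0.04],[1.2,-7.5,9,0,0,0.06],[1.7,-11,9,0,0,0.08],[2.2,-14.5,9,0,0,0.1],[2.7,-18,9,0,0,0.11],[3.1,-21,9,0,0,0.12],[3.4,-23.2,8.5,0,0,0.13],[3.4,-23.8,7,0,0,0.13],[3.4,-23.8,5,0,0,0.13]]]'
python3 -m handwheel '[[[0,0,-2,0,0,0],[0,0,-4,0,0,0],[0,0,-5,0,0,0],[0,0,-5,0,0,0],[0,0,-5,0,0,0]]]'
python3 -m handwheel '[[[0,0,0,0,0,0],[0,0,0,0,0,0],[0,0,0,0,0,0],[0,0,2,0,0,0],[0,0,5,0,0,0],[0,0,8,0,0,0]]]' 90
```

```text
time: 3.28
eef_pos: [0.4869, -0.4276, 0.125]
eef_rot: [179.8, -0.1, 4.9]
wrist_force: [0.1, -0.2, -0.7]
grip_width: 0.0335
finger_force: 39.7
time: 3.7
eef_pos: [0.4865, -0.425, 0.0743]
eef_rot: [180.0, -0.0, 5.0]
wrist_force: [0.2, 0.4, 0.8]
grip_width: 0.0335
finger_force: 39.7
time: 4.2
eef_pos: [0.486, -0.4246, 0.1544]
eef_rot: [-180.0, 0.0, 5.0]
wrist_force: [-0.4, 0.0, -0.3]
grip_width: 0.0555
finger_force: 0.0
```

```bash
python3 -m handwheel '[[[0.2,1,0.5,0,0,-0.01],[0.6,3.5,0.5,0,0,-0.02],[1.2,7,0.5,0,0,-0.04],[1.9,10.7,0.5,0,0,-0.06],[2.6,14.4,0.5,0,0,-0.08],[3.3,18,0,0,0,-0.1],[3.9,21.3,0,0,0,-0.11],[4.3,23.4,0,0,0,-0.12],[4.3,24.3,-1,0,0,-0.12],[4.3,24.3,-2,0,0,-0.12],[4.3,24.3,-4,0,0,-0.12]]]'
python3 -m handwheel '[[[0,0,-2,0,0,0],[0,0,-4.5,0,0,0],[0,0,-6.5,0,0,0],[0,0,-7.2,0,0,0],[0,0,-7.2,0,0,0]]]'
python3 -m handwheel '[[[0,0,0,0,0,0],[0,0,0,0,0,0],[0,0,0,0,0,0],[0,0,0,0,0,0],[0,0,0,0,0,0],[0,0,1,0,0,0],[0,0,3,0,0,0]]]' 255 40
```

```text
time: 5.12
eef_pos: [0.5306, -0.1819, 0.1147]
eef_rot: [179.9, -0.2, -1.8]
wrist_force: [0.0, -1.5, 0.6]
grip_width: 0.0552
finger_force: 0.0
time: 5.53
eef_pos: [0.5282, -0.1821, 0.0398]
eef_rot: [-180.0, 0.2, -1.9]
wrist_force: [-0.5, 0.3, -0.8]
grip_width: 0.0553
finger_force: 0.0
time: 6.12
eef_pos: [0.5283, -0.1815, 0.0709]
eef_rot: [-180.0, 0.1, -1.9]
wrist_force: [-1.1, -0.2, -1.1]
grip_width: 0.0295
finger_force: 39.5
```

```bash
python3 -m handwheel '[[[0,0,2,0,0,0],[0,-0.3,5,0,0,0],[0.3,-1.5,8,0,0,0.02],[0.7,-4,9,0,0,0.04],[1.2,-7.5,9,0,0,0.06],[1.7,-11,9,0,0,0.08],[2.2,-14.5,9,0,0,0.1],[2.7,-18,9,0,0,0.11],[3.2,-21,9,0,0,0.12],[3.6,-23,8.5,0,0,0.12],[3.6,-23.6,7,0,0,0.12],[3.6,-23.6,5,0,0,0.12]]]'
python3 -m handwheel '[[[0,0,-2,0,0,0],[0,0,-4,0,0,0],[0,0,-4.5,0,0,0],[0,0,-4.5,0,0,0],[0,0,-4.5,0,0,0]]]'
python3 -m handwheel '[[[0,0,0,0,0,0],[0,0,0,0,0,0],[0,0,0,0,0,0],[0,0,2,0,0,0],[0,0,5,0,0,0],[0,0,9,0,0,0],[0,0,12,0,0,0]]]' 90
python3 - <<'E'
from h import *
s,p,d=look("wrist"); cv2.imwrite("pics/w2.png",p[...,::-1])
s,p,d=look("top"); cv2.imwrite("pics/top2.png",p[...,::-1])
E
```

```text
time: 7.12
eef_pos: [0.5659, -0.4205, 0.1229]
eef_rot: [179.9, -0.1, 4.9]
wrist_force: [0.4, -0.6, -0.8]
grip_width: 0.0293
finger_force: 39.6
time: 7.53
eef_pos: [0.5657, -0.4181, 0.0778]
eef_rot: [180.0, -0.0, 5.0]
wrist_force: [0.4, -0.1, 1.2]
grip_width: 0.0295
finger_force: 39.5
time: 8.12
eef_pos: [0.5654, -0.4179, 0.1997]
eef_rot: [179.9, -0.1, 5.0]
wrist_force: [0.7, 0.4, 1.2]
grip_width: 0.0551
finger_force: 0.0
```

View pics/w2.png

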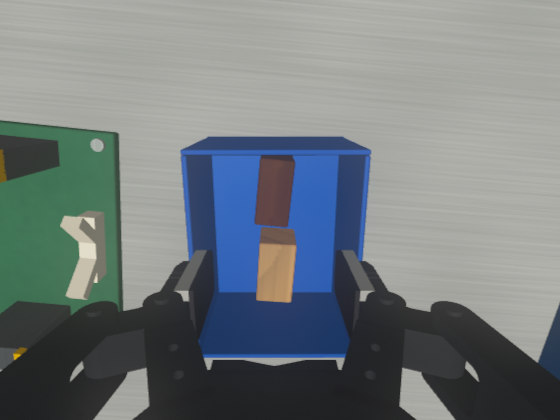

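Both offcuts lie in the bin (at (275,190) and (277,265)). The shaft is next.

```bash
python3 -m handwheel '[[[-0.2,1,0,0,0,0],[-0.5,3.5,0,0,0,0.01],[-1.1,7,0,0,0,0.02],[-1.8,11,0,0,0,0.03],[-2.5,15,0,0,0,0.04],[-3.2,19,0,0,0,0.05],[-3.9,23,0,0,0,0.06],[-4.6,27,0,0,0,0.07],[-5.3,31,0,0,0,0.08],[-6,35,0,0,0,0.09],[-6.7,39,-0.5,0,0,0.1],[-7.3,43,-1,0,0,0.11]]]'
python3 -m handwheel '[[[-0.6,3.5,-0.5,0,0,0],[-1,6,-1.5,0,0,0],[-1.2,7.3,-3,0,0,0],[-1.2,7.6,-4,0,0,0],[-1.2,7.6,-4,0,0,0]]]'
python3 - <<'E'
from h import *
s,p,d=look("wrist"); print(s["eef_pos"],s["eef_rot"])
C=cloud("wrist",s,d)
m=(d>0)&(C[...,2]>.045)&(C[...,2]<.075)&(abs(C[...,0]-.48)<.12)&(abs(C[...,1]-.088)<.06)
u=m.nonzero(); P=C[m]; print(len(P),cv2.minAreaRect((P[:,:2]*1000).astype(np.float32)),np.percentile(P[:,2],[5,50,95,99]))
mid=P[(abs((P[:,0]-.48)*np.cos(.2)+(P[:,1]-.088)*np.sin(.2))<.035)]
print("mid",cv2.minAreaRect((mid[:,:2]*1000).astype(np.float32)),mid[:,2].max())
E
```

```text
time: 9.22
eef_pos: [0.4919, 0.0138, 0.1869]
eef_rot: [180.0, -0.1, 11.3]
wrist_force: [1.0, -0.3, 0.5]
grip_width: 0.0552
finger_force: 0.0
time: 9.63
eef_pos: [0.4794, 0.0885, 0.1448]
eef_rot: [180.0, 0.1, 11.4]
wrist_force: [-0.8, 0.4, -0.3]
grip_width: 0.0551
finger_force: 0.0
[0.47937072 0.08846818 0.14475787] [1.79995615e+02 1.29739771e-01 1.13662007e+01]
11784 ((478.3996276855469, 88.33216857910156), (180.52735900878906, 48.8105583190918), 11.311521530151367) [0.04714648 0.05437166 0.06444376 0.06526549]
mid ((479.8880310058594, 88.66679382324219), (70.01979064941406, 28.643203735351562), 11.09064769744873) 0.05636259099667704
```

```bash
python3 -m handwheel '[[[0,0,-2,0,0,0],[0,0,-5,0,0,0],[0,0,-8,0,0,0],[0,0,-10,0,0,0],[0,0,-10.9,0,0,0],[0,0,-10.9,0,0,0],[0,0,-10.9,0,0,0]]]'
python3 -m handwheel '[[[0,0,0,0,0,0],[0,0,0,0,0,0],[0,0,0,0,0,0],[0,0,0,0,0,0],[0,0,0,0,0,0],[0,0,0,0,0,0],[0,0,0.5,0,0,0],[0,0,2,0,0,0],[0,0,4,0,0,0],[0,0,6,0,0,0]]]' 255 80
python3 - <<'E'
from h import *
s=bot.sense();print(s["eef_pos"],s["eef_rot"],s["qpos"],s["moment"])
E
```

```text
time: 10.27
eef_pos: [0.4811, 0.0875, 0.0383]
eef_rot: [180.0, -0.0, 11.2]
wrist_force: [-0.5, 0.7, 0.1]
grip_width: 0.055
finger_force: 0.0
time: 11.1
eef_pos: [0.4798, 0.088, 0.0982]
eef_rot: [180.0, 0.1, 11.3]
wrist_force: [0.4, 0.2, -5.3]
grip_width: 0.0278
finger_force: 79.4
[0.47976913 0.08795122 0.0982194 ] [1.79996973e+02 6.65403173e-02 1.12790110e+01] [ 1.03906214e+01  1.53865835e+01 -1.98424319e+01  5.48374700e+01
 -4.05791780e-03  1.79111611e+02] [ 0.02043567 -0.09144356 -0.01286702]
```

```bash
python3 -m handwheel '[[[0,0,2,0,0,0.03],[0,-0.5,4.5,0,0,0.12],[0.1,-2,6,0,0,0.24],[0.2,-4.5,6.5,0,0,0.36],[0.3,-7.5,6.5,0,0,0.48],[0.4,-10.5,6.5,0,0,0.6],[0.5,-13.5,6.5,0,0,0.72],[0.6,-16.5,6.5,0,0,0.84],[0.7,-19.5,6.5,0,0,0.96],[0.8,-22.5,6.5,0,0,1.08],[0.9,-25,6.5,0,0,1.2],[1,-26.5,6.5,0,0,1.29]]]'
python3 -m handwheel '[[[0,-0.4,0,0,0,0.05],[0,-0.6,0,0,0,0.066],[0,-0.6,0,0,0,0.066],[0,-0.6,0,0,0,0.066],[0,-0.6,0,0,0,0.066]]]'
python3 - <<'E'
from h import *
s,p,d=look("wrist"); print(s["eef_pos"],s["eef_rot"],s["qpos"].round(1)); cv2.imwrite("pics/w3.png",p[...,::-1])
C=cloud("wrist",s,d); np.savez("w3.npz",p=p,C=C)
m=(d>0)&(C[...,2]>.074)&(C[...,2]<.09)
for lo,hi in((.36,.44),(.54,.63)):
    P=C[m&(C[...,0]>lo)&(C[...,0]<hi)&(abs(C[...,1]+.183)<.05)]
    if len(P)>20: print("post",len(P),cv2.minAreaRect((P[:,:2]*1000).astype(np.float32)))
m=(d>0)&(C[...,2]>.04)&(C[...,2]<.062)&(abs(C[...,0]-.49)<.045)
for lo,hi in((-.26,-.225),(-.14,-.11)):
    P=C[m&(C[...,1]>lo)&(C[...,1]<hi)]
    if len(P)>20: print("saddle",len(P),cv2.minAreaRect((P[:,:2]*1000).astype(np.float32)))
m=(d>0)&(C[...,2]>.11)&(abs(C[...,0]-.49)<.035)&(abs(C[...,1]+.183)<.12); P=C[m]
print("shaft",len(P),cv2.minAreaRect((P[:,:2]*1000).astype(np.float32)))
E
```

```text
time: 12.1
eef_pos: [0.4899, -0.1794, 0.1627]
eef_rot: [-180.0, 0.0, 85.5]
wrist_force: [0.6, 0.3, -7.3]
grip_width: 0.0275
finger_force: 79.7
time: 12.52
eef_pos: [0.4903, -0.1823, 0.1625]
eef_rot: [-180.0, -0.0, 88.9]
wrist_force: [0.2, 0.1, -6.5]
grip_width: 0.0276
finger_force: 79.7
[ 0.49034255 -0.1822582   0.1624578 ] [-1.79998350e+02 -5.53399245e-03  8.89313053e+01] [-20.4  16.6  -8.3  65.1   0.   70.7]
post 3421 ((400.5138854980469, -183.11166381835938), (56.95082092285156, 25.218544006347656), 89.44389343261719)
post 3372 ((576.30712890625, -185.95108032226562), (56.604244232177734, 25.15007972717285), 88.9825210571289)
shaft 52835 ((489.995361328125, -163.80215454101562), (69.98426818847656, 138.72752380371094), 0.0009442237205803394)
```

View pics/w3.png

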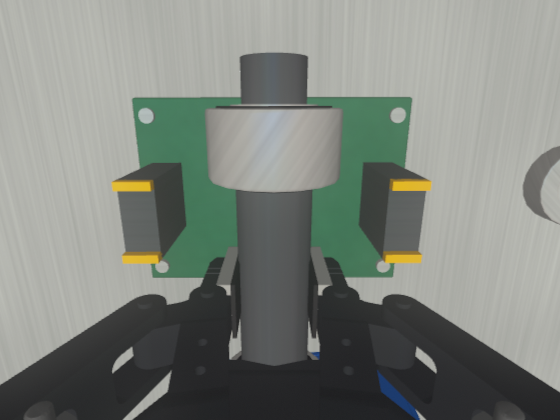

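The shaft hangs centred over the fixture, with its bearing at (275,145) and the posts at (140,222) and (405,222). Lowering it now.

```bash
python3 -m handwheel '[[[-0.1,-0.1,-1,0,0,0],[-0.1,-0.2,-3,0,0,0],[-0.1,-0.2,-5.5,0,0,0],[-0.1,-0.2,-7.5,0,0,0],[-0.1,-0.2,-8.8,0,0,0],[-0.1,-0.2,-9.6,0,0,0],[-0.1,-0.2,-9.8,0,0,0],[-0.1,-0.2,-10,0,0,0],[-0.1,-0.2,-10,0,0,0]]]'
python3 -m handwheel '[[[0,0,-0.2,0,0,0],[0,0,-0.4,0,0,0],[0,0,-0.4,0,0,0]]]'
```

```text
time: 13.32
eef_pos: [0.4897, -0.185, 0.0626]
eef_rot: [180.0, 0.0, 89.0]
wrist_force: [-0.3, 0.1, -5.9]
grip_width: 0.028
finger_force: 79.7
time: 13.57
eef_pos: [0.4895, -0.185, 0.0584]
eef_rot: [180.0, 0.0, 89.0]
wrist_force: [0.6, -0.2, -7.2]
grip_width: 0.0282
finger_force: 79.7
```

```bash
python3 -m handwheel '[[[0,0,-0.1,0,0,0],[0,0,-0.2,0,0,0],[0,0,-0.2,0,0,0]]]'; python3 -m handwheel '[[[0,0,-0.1,0,0,0],[0,0,-0.1,0,0,0]]]'
```

```text
time: 13.82
eef_pos: [0.4895, -0.185, 0.0577]
eef_rot: [179.9, 0.0, 89.0]
wrist_force: [-10.4, 3.4, 21.0]
grip_width: 0.0281
finger_force: 82.6
time: 13.98
eef_pos: [0.4895, -0.185, 0.0575]
eef_rot: [179.9, 0.0, 89.0]
wrist_force: [-17.9, 5.2, 36.3]
grip_width: 0.0274
finger_force: 84.4
```

Contact, so it is seated. I'll relax the push slightly and release.

```bash
python3 -m handwheel '[[[-0.05,0,0.2,0,0,0],[-0.05,0,0.2,0,0,0]]]'
python3 -m handwheel '[[[0,0,0,0,0,0],[0,0,0,0,0,0],[0,0,0,0,0,0],[0,0,0,0,0,0],[0,0,2,0,0,0],[0,0,5,0,0,0],[0,0,9,0,0,0],[0,0,12,0,0,0]]]' 90
python3 - <<'E'
from h import *
s,p,d=look("wrist"); cv2.imwrite("pics/w4.png",p[...,::-1])
C=cloud("wrist",s,d)
b=(d>0)&(abs(C[...,0]-.49)<.04)&(abs(C[...,1]+.184)<.1)&(C[...,2]<.1)
P=C[b&(C[...,2]>.062)];print(cv2.minAreaRect((P[:,:2]*1000).astype(np.float32)),np.percentile(P[:,2],[50,95,99]),s["eef_pos"])
E
```

```text
time: 14.15
eef_pos: [0.4892, -0.185, 0.058]
eef_rot: [179.9, 0.0, 89.0]
wrist_force: [-0.5, -1.0, -6.7]
grip_width: 0.0273
finger_force: 79.7
time: 14.82
eef_pos: [0.4889, -0.1849, 0.1798]
eef_rot: [180.0, 0.0, 89.0]
wrist_force: [0.0, -0.6, 0.5]
grip_width: 0.0552
finger_force: 0.0
((488.0769958496094, -187.86952209472656), (180.3838653564453, 49.031951904296875), 89.02998352050781) [0.07234441 0.08245019 0.08324411] [ 0.48891553 -0.18493148  0.17977312]
```

View pics/w4.png

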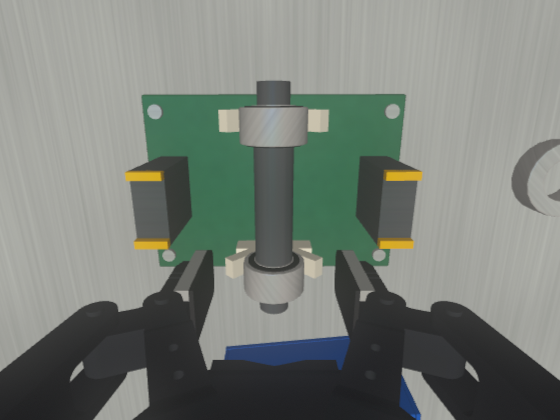

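The shaft is seated: bearing tops at 83 mm, axis 89.0°. Next is the bar.

```bash
python3 -m handwheel '[[[0,0.8,0,0,0,0.04],[0,2.5,0,0,0,0.13],[0.1,5.5,0,0,0,0.25],[0.1,9,0,0,0,0.37],[0.2,12.7,0,0,0,0.49],[0.2,16.4,0,0,0,0.61],[0.3,20.1,0,0,0,0.73],[0.3,23.8,0,0,0,0.85],[0.4,27.5,0,0,0,0.97],[0.4,31.2,0,0,0,1.09],[0.5,34.9,0,0,0,1.21],[0.5,38.6,0,0,0,1.33]]]'
python3 -m handwheel '[[[0,3.7,0,0,0,0.1],[0.1,7,-0.5,0,0,0.2],[0.1,9.5,-1.5,0,0,0.26],[0.1,11.2,-2.5,0,0,0.3],[0.1,11.7,-3,0,0,0.314],[0.1,11.7,-3,0,0,0.314],[0.1,11.7,-3,0,0,0.314]]]'
python3 - <<'E'
from h import *
s,p,d=look("wrist"); print(s["eef_pos"],s["eef_rot"],s["qpos"].round(1))
C=cloud("wrist",s,d)
for n,a,b in(("bar",.005,.02),("grip",.04,.058)):
    P=C[(d>0)&(C[...,2]>a)&(C[...,2]<b)&(abs(C[...,0]-.495)<.12)&(abs(C[...,1]-.318)<.05)]
    if len(P): print(n,len(P),cv2.minAreaRect((P[:,:2]*1000).astype(np.float32)),np.median(P[:,2]))
E
```

```text
time: 15.87
eef_pos: [0.4937, 0.203, 0.1773]
eef_rot: [180.0, 0.0, 165.5]
wrist_force: [0.7, -1.1, -0.6]
grip_width: 0.0553
finger_force: 0.0
time: 16.45
eef_pos: [0.4948, 0.3171, 0.147]
eef_rot: [-180.0, -0.0, -176.9]
wrist_force: [0.4, -0.5, -0.0]
grip_width: 0.0553
finger_force: 0.0
[0.49477126 0.31712946 0.14701508] [-1.79955422e+02 -4.49871296e-02 -1.76933601e+02] [32.7 24.5  0.8 66.3 -0.  29.6]
bar 7422 ((494.2820739746094, 317.13006591796875), (199.93289184570312, 36.101871490478516), 3.0037519931793213) 0.011849050698689967
grip 3129 ((493.6864013671875, 317.1121520996094), (69.52046203613281, 24.052661895751953), 2.8543946743011475) 0.04769104584047584
```

Aligned with the bar to within 1 mm and 0.1°. Descending to grip it.

```bash
python3 -m handwheel '[[[-0.1,0,-2,0,0,0],[-0.1,0,-5,0,0,0],[-0.1,0,-8,0,0,0],[-0.1,0,-10,0,0,0],[-0.1,0,-11.3,0,0,0],[-0.1,0,-11.3,0,0,0],[-0.1,0,-11.3,0,0,0]]]'
python3 -m handwheel '[[[0,0,0,0,0,0],[0,0,0,0,0,0],[0,0,0,0,0,0],[0,0,0,0,0,0],[0,0,0,0,0,0],[0,0,0,0,0,0]]]' 255 80
python3 -m handwheel '[[[0,0,0.5,0,0,0],[0,0,2,0,0,0],[0,0,5,0,0,0],[0,0,9,0,0,0],[0,0,12,0,0,0],[0,0,14,0,0,0],[0,0,14,0,0,0]]]'
```

```text
time: 17.08
eef_pos: [0.4942, 0.3171, 0.0349]
eef_rot: [-180.0, -0.0, -176.9]
wrist_force: [0.3, -1.0, -0.2]
grip_width: 0.0556
finger_force: 0.0
time: 17.58
eef_pos: [0.4948, 0.3183, 0.0359]
eef_rot: [180.0, 0.1, -176.9]
wrist_force: [-0.5, -3.6, 10.3]
grip_width: 0.0225
finger_force: 79.9
time: 18.17
eef_pos: [0.4955, 0.3192, 0.1795]
eef_rot: [179.8, 0.3, -176.8]
wrist_force: [0.8, 0.2, -3.1]
grip_width: 0.0226
finger_force: 79.3
```

```bash
python3 -m handwheel '[[[0,-0.8,0,0,0,0],[0,-2.5,0,0,0,-0.01],[-0.1,-5.5,0,0,0,-0.02],[-0.1,-9,0,0,0,-0.03],[-0.2,-12.7,0,0,0,-0.03],[-0.2,-16.4,0,0,0,-0.04],[-0.3,-20.1,0,0,0,-0.05],[-0.3,-23.8,0,0,0,-0.06],[-0.4,-27.5,0,0,0,-0.06],[-0.5,-31.2,0,0,0,-0.07],[-0.5,-34.9,0,0,0,-0.07],[-0.6,-38.6,0,0,0,-0.073]]]'
python3 -m handwheel '[[[0,-3.7,0,0,0,0],[0,-7,0,0,0,0],[0,-9.7,0,0,0,0],[0,-11.2,0,0,0,0],[0,-11.7,0,0,0,0],[0,-11.7,0,0,0,0],[0,-11.7,0,0,0,0],[0,-11.7,0,0,0,0]]]'
python3 - <<'E'
from h import *
s,p,d=look("wrist"); print(s["eef_pos"],s["eef_rot"]); cv2.imwrite("pics/w5.png",p[...,::-1])
C=cloud("wrist",s,d); f=lambda P:print(len(P),cv2.minAreaRect((P[:,:2]*1000).astype(np.float32)),np.median(P[:,2])) if len(P)>20 else 0
q=(d>0)&(abs(C[...,0]-.489)<.13)
f(C[q&(C[...,2]>.135)&(C[...,2]<.165)&(abs(C[...,1]+.184)<.04)])
f(C[q&(C[...,2]>.074)&(C[...,2]<.095)&(C[...,0]<.43)&(abs(C[...,1]+.184)<.05)])
f(C[q&(C[...,2]>.074)&(C[...,2]<.095)&(C[...,0]>.55)&(abs(C[...,1]+.184)<.05)])
f(C[q&(C[...,2]>.004)&(C[...,2]<.018)&(abs(C[...,1]+.184)<.1)])
E
```

```text
time: 19.17
eef_pos: [0.4862, -0.0699, 0.1727]
eef_rot: [180.0, -0.1, 179.0]
wrist_force: [0.7, -0.8, -4.0]
grip_width: 0.0228
finger_force: 79.2
time: 19.83
eef_pos: [0.4875, -0.1839, 0.1738]
eef_rot: [180.0, -0.0, 179.0]
wrist_force: [0.0, 1.0, -3.8]
grip_width: 0.0229
finger_force: 79.2
[ 0.48754797 -0.18389208  0.17380198] [ 1.79968631e+02 -4.86605696e-02  1.79031171e+02]
14146 ((470.59967041015625, -183.584716796875), (36.23878860473633, 167.31666564941406), 89.02120208740234) 0.1498777258091682
366 ((400.81512451171875, -183.146484375), (56.10692596435547, 23.524072647094727), 88.88992309570312) 0.08588831706579607
28 ((587.1923828125, -186.25021362304688), (55.125911712646484, 4.200742721557617), 89.96223449707031) 0.08595919705061729
14695 ((488.4785461425781, -184.8777313232422), (160.41046142578125, 222.353759765625), 89.00935363769531) 0.011887551043384292
```

View pics/w5.png

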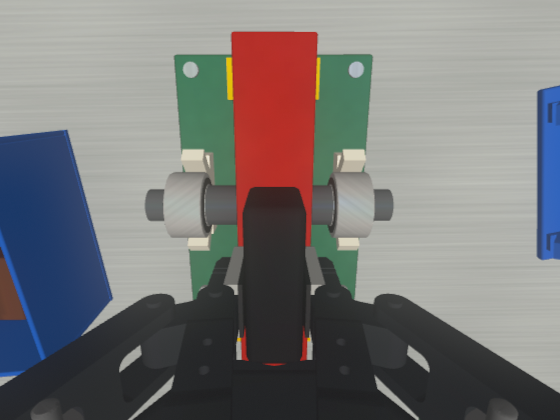

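The bar sits centred over the fixture, between the yellow lips at (229,78) and (318,78), with yaw matching. Lowering it with a 1 mm trim.

```bash
python3 -m handwheel '[[[0.1,-0.1,-1,0,0,0],[0.15,-0.1,-2.5,0,0,0],[0.15,-0.1,-4,0,0,0],[0.15,-0.1,-4.8,0,0,0],[0.15,-0.1,-5.2,0,0,0],[0.15,-0.1,-5.3,0,0,0],[0.15,-0.1,-5.3,0,0,0]]]'
python3 -m handwheel '[[[0,0,-0.1,0,0,0],[0,0,-0.2,0,0,0],[0,0,-0.3,0,0,0],[0,0,-0.4,0,0,0],[0,0,-0.4,0,0,0]]]'
```

```text
time: 20.47
eef_pos: [0.4895, -0.1858, 0.1214]
eef_rot: [-180.0, 0.0, 179.0]
wrist_force: [0.1, 0.2, -4.4]
grip_width: 0.0221
finger_force: 79.3
time: 20.88
eef_pos: [0.4894, -0.1859, 0.1173]
eef_rot: [-180.0, 0.0, 179.0]
wrist_force: [0.1, -0.4, -4.3]
grip_width: 0.0224
finger_force: 79.3
```

```bash
python3 -m handwheel '[[[0,0.05,-0.1,0,0,0],[0,0.05,-0.15,0,0,0],[0,0.05,-0.15,0,0,0]]]'
```

```text
time: 21.13
eef_pos: [0.4894, -0.1854, 0.116]
eef_rot: [-180.0, 0.0, 179.0]
wrist_force: [-1.7, 0.9, -0.4]
grip_width: 0.0225
finger_force: 79.6
```

```bash
python3 -m handwheel '[[[0,0,-0.05,0,0,0],[0,0,-0.05,0,0,0]]]'
python3 -m handwheel '[[[0,0,0,0,0,0],[0,0,0,0,0,0],[0,0,0,0,0,0],[0,0,0,0,0,0],[0,0,2,0,0,0],[0,0,5,0,0,0],[0,0,9,0,0,0],[0,0,13,0,0,0],[0,0,15,0,0,0],[0,0,15,0,0,0]]]' 90
python3 - <<'E'
from h import *
s,p,d=look("wrist"); cv2.imwrite("pics/w6.png",p[...,::-1]); print(s["eef_pos"])
C=cloud("wrist",s,d); f=lambda n,P:print(n,len(P),cv2.minAreaRect((P[:,:2]*1000).astype(np.float32)),np.percentile(P[:,2],[5,50,95]).round(4)) if len(P)>20 else 0
H=cv2.cvtColor(p,cv2.COLOR_RGB2HSV); red=((H[...,0]<8)|(H[...,0]>172))&(H[...,1]>120)
q=(d>0)&(abs(C[...,0]-.489)<.13)&(abs(C[...,1]+.184)<.1)
f("bar",C[q&red&(C[...,2]>.085)&(C[...,2]<.1)]); f("grip",C[q&(C[...,2]>.12)&(C[...,2]<.14)])
P=C[q&red&(C[...,2]>.085)&(C[...,2]<.1)]; print("plane dz/dx,dz/dy",np.linalg.lstsq(np.c_[P[:,:2],np.ones(len(P))],P[:,2],rcond=None)[0])
f("base",C[q&(C[...,2]>.004)&(C[...,2]<.018)])
E
```

```text
time: 21.3
eef_pos: [0.4894, -0.1854, 0.1159]
eef_rot: [-180.0, 0.0, 179.0]
wrist_force: [-5.2, 1.0, 9.5]
grip_width: 0.0224
finger_force: 81.2
time: 22.13
eef_pos: [0.491, -0.186, 0.2701]
eef_rot: [-179.9, 0.4, 179.0]
wrist_force: [0.9, -0.5, 0.3]
grip_width: 0.0553
finger_force: 0.0
[ 0.49103182 -0.18604709  0.27011048]
bar 5615 ((488.04132080078125, -185.50962829589844), (35.58673095703125, 198.66566467285156), 88.86177825927734) [0.0907 0.0919 0.093 ]
grip 2293 ((488.0636291503906, -185.647216796875), (23.89651870727539, 69.07984924316406), 89.2187728881836) [0.126  0.1277 0.1289]
plane dz/dx,dz/dy [-5.02123558e-05 -2.91034122e-03  9.13464648e-02]
base 13195 ((488.772705078125, -185.11715698242188), (160.44442749023438, 223.71871948242188), 88.97052001953125) [0.0106 0.0119 0.0135]
```

View pics/w6.png

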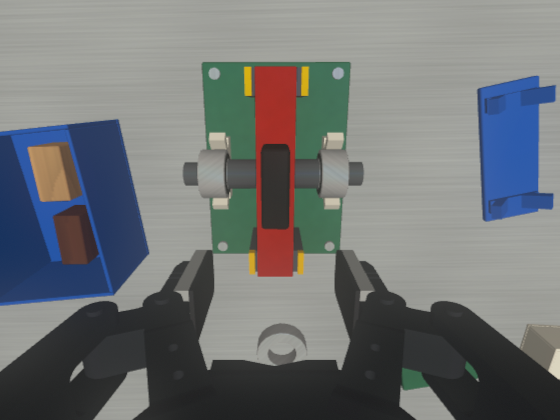

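The bar is flat (top 91.9 mm) and within 1 mm of centre, between the lips over the shaft. The offcuts are in the bin and the arm is clear. Handing in.

```bash
python3 -m handwheel '[[[0,0,0,0,0,0],[0,0,0,0,0,0],[0,0,0,0,0,0],[0,0,0,0,0,0]]]'; python3 -c "
from plant import bot
print(bot.sign_off())"
```

```text
time: 22.52
eef_pos: [0.489, -0.1852, 0.2644]
eef_rot: [180.0, -0.1, 179.0]
wrist_force: [-0.9, -0.3, -0.5]
grip_width: 0.0552
finger_force: 0.0
the job is handed in; nothing more can be done
None
```

I've handed the job in at 22.5 s of robot time: both offcuts are in the bin, the shaft is in both saddles, and the bar lies flat within about 1 mm of centre across the posts; the sign-off gave no verdict back.

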